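# Load-check a sprung belt tensioner and mark its deflection

### The arm

A 6-joint arm with a two-finger parallel gripper is mounted at the origin on the work surface. World frame = base frame: x ahead of the robot, y to its left, z up, the work surface at z = 0. Lengths are in m, angles in degrees, forces in N, time in s.
With the tool pointing down it reaches from about 0.425 to 0.95 m from the base axis. Payload 3.5 kg.
Tool frame: the origin (TCP) lies on the centre line of the jaws, within the pads' length; the fingertips stand 25 mm ahead of it and the grasp point (between the pads) lies 6 mm ahead of it (manip.tcp_to_tips is the distance from the TCP to the fingertips, in m); z points along the fingers, y is the direction in which the jaws open and shut (so a half turn about z gives the same grasp; the last joint's range is limited). The gripper opens to 85 mm and grips with 20 to 120 N. Pads are 22 mm wide; open, the fingers measure 114 mm over their backs; the gripper's body (76 mm by 85 mm) begins 54 mm behind the grasp point. The pads swing forward as they close: fully open they stand 13 mm farther back than shut.
Start: joints at [65.604, 16.404, 90.338, -0, 73.258, -8.594], TCP at [0.184, 0.649, 0.233] pointing down, gripper open.
Joint ranges: [-158.93, 158.93], [-51.34, 127.21], [12.03, 142.37], [-87.48, 267.48], [13.55, 161.25], [-162.69, 162.69]. Speed limits (degrees/s): [159.86, 159.86, 180, 180, 180, 180].

### API

Orientations are given as a 3x3 rotation matrix whose columns are the frame's x, y, z axes.
In Python, from bench import manip, camera, camera_info, order gives the robot as it stands.
- The arm moves only by the tool play_rows, never from a script. Its argument "steps" is a list of rows, each a list of 3 entries, a list of its own where there are three numbers: the closure in counts, from 0 (fully open) to 255 (shut), then the shift along the world's x, y, z in m, then the turn about the world's z in units of 8 degrees (1.0 is 8 degrees). In form: [[jaw, [x, y, z], spin], ...]. A call has 1 to 5 rows; each row is the pose to reach, as a shift and turn from the pose commanded when the call began; what a row does not reach only later rows make up. A row lasts 1/10 s, in which the tool goes at most 50 mm and 8.59 degrees, less where a joint would pass 70% of its speed; a pose out of reach is approached as far as the arm can. A call with a gripper value outside its range is refused whole. The fingers move at their own pace and stop on an object; "squeeze" is the grip in N (left out, the last holds). Time passes only in rows, so rows that repeat a pose let the fingers close. It gives the time, the measured TCP pose, the force and the opening at its end, in the units of the state.
- manip.get_state(): the state, without advancing time (a new reading comes with each control period).
- camera(name): name is "scene" or "top" or "wrist"; returns the picture (420x560x3 uint8, red, green, blue); there is no depth.
- camera_info(name): a dict with "intrinsics" (3x3 intrinsics, pixels), "R" (3x3) and "t" (3): a world point X has camera coordinates R X + t; the wrist camera has in their place "hand_eye" (4x4, takes a point from camera to tool coordinates, whose origin is the TCP and whose axes are the flange's). Camera axes: x right, y down, z forward; pixel columns grow to the right and rows downward; lengths in m; the calibration is good to about 2 mm. A picture is of the moment at which its call begins: read the wrist's pose just before it. camera_info takes no time and is no camera call.
- order.finish_job(): hands the job in, once; it reports no verdict.
The state is a dict: "t": time; "joints": joint angles; "qd": joint speeds; "joint_torque": joint torques, N m; "tool_pos": TCP position; "ee_rot": TCP orientation; "ft_force": force on the tool from outside, world axes, zero at the start; "torque": the same for the moment, N m; "width": finger opening in m.
Only numpy, scipy, OpenCV 4.12 (cv2) and the standard library are available. Lean on these libraries where they do the work, as an engineer would, in place of code of your own. Each camera call takes 0.05 s, during which the arm holds its last target. There are 200 camera calls.

### The job

Load-check the belt tensioner: press down on the black roller of its sprung arm until the load is a steady 15 N (within 1 N, never over 20 N), hold it for about two seconds and read on the scale where the red pointer stands. Let the arm ease back up under your fingers, then push the yellow marker along the scale to that reading. Finally press the arm again with the same steady 15 N for about two seconds to confirm that pointer and marker line up, let it ease up, and leave the marker there and the mug, brass weight and whistle undisturbed.

Things in the scene. Friction and masses are not known exactly. Their poses are not given: they have to be found in the camera images.
- stand: blue check stand bolted to the deck, base plate 140 x 240 x 12 mm (local x, y, z); origin at deck level under the pivot, local z up. Arm and marker both turn about the pivot, a level axis along the stand's local x 150 mm above the origin. White fan-shaped scale on the local +y side, facing local +x; roller and 64 mm steel idler wheel on the local -y side.
- tension_arm (a joint): deflection of the sprung grey arm, rad: 0 = at rest on its upper stop, grows as the roller is pressed down; end of travel 0.95. The spring is pre-loaded; the load for a given deflection differs each time (idler mass unknown), so only the felt force tells. Once moving, the load grows about 0.1 N per mm pressed, up to 0.25 deep down.
- press_roller: freely turning black roller at the arm's end, 22 mm diameter, 34 mm long along the stand's local x; origin at its centre, 170 mm from the pivot; the arm tilts 0.3 rad up towards it at rest. Pressed straight down, it shifts sideways by up to 8 mm (away from the pivot, then back) on its arc, so keep the fingertips centred over it.
- pointer_tip (a point): tip of the red pointer, which climbs the scale by the arm's angle; 118 mm from the pivot, 0.3 rad below level at rest (reading 0). The white scale plate spans radius 60 to 140 mm, up to 260 mm high, 14 mm behind the pointer on the robot's side; black divisions every 0.05 rad (6 mm at the tip), long ones every 0.2 rad from 0.
- marker (a joint): reading of the yellow marker on the same scale as the arm, rad (0 to 1.15); equal to the arm's value when the two line up. It starts near the top of the scale, above any reading, and stays by friction where it is left (about 2 N on its knob moves it).
- marker_tip (a point): inner tip end point of the yellow marker, 118 mm from the pivot; coincides with pointer_tip when the two line up
- marker_knob (a point): centre of the marker's yellow knob, a bar 18 mm diameter and 34 mm long along the stand's local x, 190 mm from the pivot, outside the scale plate; pushed down from above the reading falls; it can also be pinched from above to lift it
- mug: white ceramic mug, 80 mm across, 90 mm high, handle on its local +y; origin at the centre of its underside; bystander
- weight: brass parcel weight, 56 mm across, 72 mm high, 0.9 kg; origin at the centre of its underside; bystander
- whistle: red plastic whistle, about 52 x 18 x 24 mm; origin at the underside of its round end; bystander

How it is judged:
By the outcome, as a careful person would: the job done as asked, in the order asked, and still so for the second after the job is handed in, with the robot touching nothing.
It also fails if it takes over 72 s, if anything falls off the work surface, if the arm or the gripper's body presses on something with over 40 N, if the wrist force passes 120 N, or if a joint passes its speed limit or range.

## Working session

There is one attempt and no reset: what is moved stays moved. The work goes in short steps, Python scripts to look and compute and a tool call to move; the robot and the scene stay as the last step left them, time stands still between calls to the robot, and variables do not carry over. Pictures are saved under pics/ and viewed, about 8 in all and at most 12, crops included, and the job is handed in when it is done.

Besides the shell and the picture viewer there is one more tool, called after ">>>" as name(argument=value, ...) on one line, values as JSON. play_rows: Moves the arm, as the interface text tells. Its arguments: {"type":"object","properties":{"steps":{"type":"array","items":{"type":"array"}},"squeeze":{"type":"number"}},"required":["steps"]}

```bash
mkdir -p pics; ls; python3 - <<'E'
from bench import manip,camera,camera_info
import cv2,numpy as np
np.set_printoptions(precision=4,suppress=True)
s=manip.get_state();print(s['t'],s['tool_pos'],s['ee_rot'],s['ft_force'],s['width'],manip.tcp_to_tips)
for n in("scene","top"):
    cv2.imwrite(f'pics/{n}0.png',camera(n)[:,:,::-1]);c=camera_info(n);print(n,c)
print(camera_info("wrist"))
E
```

```text
pics
0.0 [0.1835 0.6489 0.2314] [[-0.9622  0.2723 -0.001 ]
 [ 0.2723  0.9622 -0.0022]
 [ 0.0004 -0.0024 -1.    ]] [-0.2918  0.5397  0.0931] 0.08585340476882102 0.025
scene {'intrinsics': array([[430.9507,   0.    , 285.992 ],
       [  0.    , 430.9507, 212.6544],
       [  0.    ,   0.    ,   1.    ]]), 'R': array([[ 0.511 ,  0.8596, -0.0019],
       [ 0.457 , -0.2736, -0.8463],
       [-0.728 ,  0.4316, -0.5326]]), 't': array([-0.3337, -0.1619,  1.2372])}
top {'intrinsics': array([[387.1647,   0.    , 274.058 ],
       [  0.    , 387.1647, 203.5113],
       [  0.    ,   0.    ,   1.    ]]), 'R': array([[-0.1691, -0.9856,  0.0014],
       [-0.9611,  0.1646, -0.2217],
       [ 0.2182, -0.0388, -0.9751]]), 't': array([0.1152, 0.6358, 0.643 ])}
{'intrinsics': array([[331.8943,   0.    , 277.1901],
       [  0.    , 331.8943, 202.6655],
       [  0.    ,   0.    ,   1.    ]]), 'hand_eye': array([[-0.0001, -0.9501, -0.3118,  0.0798],
       [ 1.    , -0.0002,  0.0002, -0.0001],
       [-0.0003, -0.3118,  0.9501, -0.1402],
       [ 0.    ,  0.    ,  0.    ,  1.    ]])}
```

View pics/scene0.png

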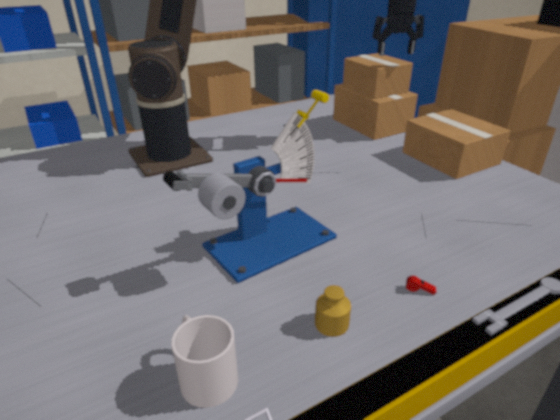

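View pics/top0.png

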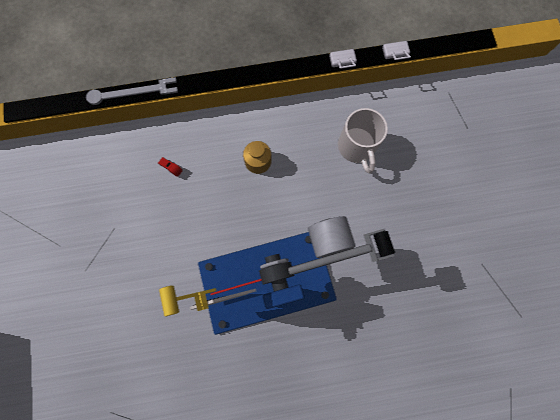

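```bash
cat > h.py <<'E'
import numpy as np,cv2
from bench import manip,camera,camera_info
np.set_printoptions(precision=4,suppress=True)
CI={n:camera_info(n) for n in("scene","top")}
def proj(n,X):
    c=CI[n];p=(np.atleast_2d(X)@c['R'].T+c['t'])@c['intrinsics'].T
    return p[:,:2]/p[:,2:]
def w(P,x,y,yaw):
    c,s=np.cos(yaw),np.sin(yaw);return np.atleast_2d(P)@np.array([[c,s,0],[-s,c,0],[0,0,1]])+[x,y,0]
def knob(m,r=.19,x=0.): a=m-.3;return [x,r*np.cos(a),.15+r*np.sin(a)]
def roller(d,r=.17,x=0.): a=.3-d;return [x,-r*np.cos(a),.15+r*np.sin(a)]
E
cat > fit.py <<'E'
from h import *
from scipy.optimize import least_squares
C=[[.07,.12,.012],[-.07,.12,.012],[.07,-.12,.012],[-.07,-.12,.012]]
T=[[198,262],[215,334],[322,231],[336,300]];S=[[336,236],[300,211],[242,274],[204,245]]
def res(p):
    x,y,yaw,m,xr,xk=p
    r=[proj("top",w(C,x,y,yaw))-T,proj("scene",w(C,x,y,yaw))-S]
    for n,a,b in(("top",[383,243],[169,300]),("scene",[172,179],[319,97])):
        r+=[proj(n,w(roller(0,x=xr),x,y,yaw))-a,proj(n,w(knob(m,x=xk),x,y,yaw))-b]
    return np.vstack(r).ravel()
f=least_squares(res,[.6,.1,0.1,1,0,0],loss='soft_l1')
print(f.x);print(res(f.x).reshape(-1,2))
x,y,yaw,m,xr,xk=f.x
print('roller',w(roller(0,x=xr),x,y,yaw),'knob',w(knob(m,x=xk),x,y,yaw))
s=camera("scene")
cv2.imwrite('pics/c1.png',cv2.resize(s[60:290,150:350,::-1],None,fx=3,fy=2.6,interpolation=3)[:600])
E
python3 fit.py
```

```text
[ 0.5141  0.0397  0.0779  1.1874  0.0063 -0.0027]
[[  1.5823  -2.7372]
 [ -0.0589  -1.2645]
 [ -3.1537  -1.7896]
 [  2.8087   0.1146]
 [ -0.5122  -1.1927]
 [ -4.8705  -5.1066]
 [ -9.2023   5.7778]
 [ -5.4992  -3.0953]
 [-10.0174   0.6924]
 [ -1.8756  -0.1712]
 [ 10.072   -0.3731]
 [ -0.4986  -9.8074]]
roller [[ 0.5331 -0.1217  0.2002]] knob [[0.5021 0.1591 0.2973]]
```

View pics/c1.png

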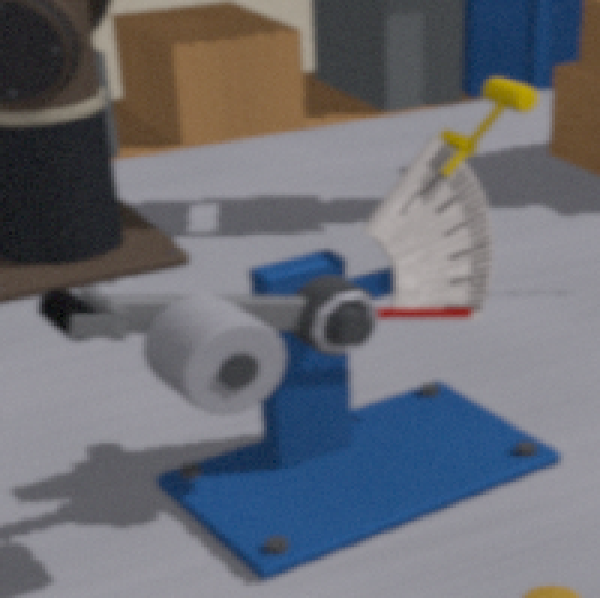

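```bash
python3 - <<'E'
s=open('fit.py').read()
s=s.replace("S=[[336,236],[300,211],[242,274],[204,245]]","S=[[336.7,235.8],[296.7,207.3],[237.3,282.3],[202.7,245.8]]")
s=s.replace("x,y,yaw,m,xr,xk=p","x,y,yaw,m,xr,xk,ox,oy=p;D=np.array(C)+[ox,oy,0]").replace("w(C,","w(D,")
s=s.replace("[.6,.1,0.1,1,0,0]","[.6,.1,0.1,1,0,0,0,0]").replace("x,y,yaw,m,xr,xk=f.x","x,y,yaw,m,xr,xk,_,_=f.x").replace("[319,97]","[320,95.8]")
s=s[:s.index("s=camera")]+"""
for n in CI: print(n,proj(n,w([knob(0,.118,xr),[0,0,.15]],x,y,yaw)))
"""
open('fit.py','w').write(s)
E
python3 fit.py
python3 -c "
import cv2;a=cv2.imread('pics/top0.png')[215:345,150:410];cv2.imwrite('pics/c2.png',cv2.resize(a,None,fx=3,fy=3,interpolation=3))"
```

```text
[ 0.6104  0.0334  0.0901  1.0616 -0.0944 -0.0963 -0.0948  0.0185]
[[-0.5272 -1.6822]
 [-1.3552 -0.3598]
 [-5.5604 -2.1846]
 [ 1.1571 -0.5445]
 [ 0.092  -1.927 ]
 [-0.8762 -1.941 ]
 [-1.8093 -2.8843]
 [-2.5472 -3.8901]
 [ 0.3546  0.366 ]
 [-0.4297 -0.1486]
 [ 0.4501  1.3781]
 [-0.648   0.037 ]]
roller [[ 0.531  -0.1369  0.2002]] knob [[0.5022 0.1617 0.2811]]
scene [[307.1871 180.0587]
 [289.8947 201.37  ]]
top [[209.881  292.6037]
 [261.3133 216.6699]]
```

View pics/c2.png

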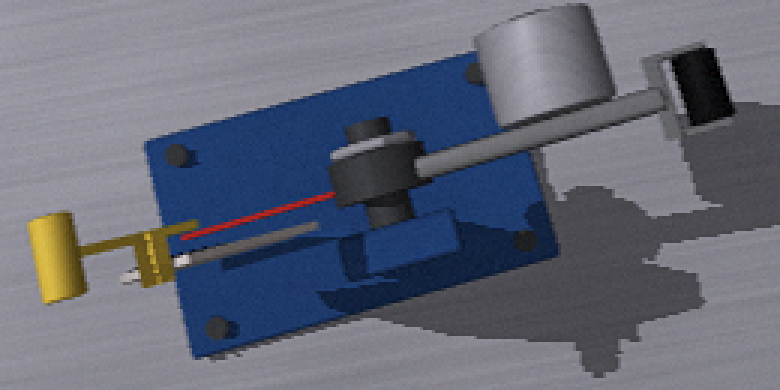

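```bash
sed -i 's/^    return np.vstack(r).ravel()/    r[0][2]=0; return np.vstack(r).ravel()/; s/\[383,243\],\[169,300\]/[384.5,243.5],[169.3,301]/; s/\[322,231\]/[0,0]/' fit.py; python3 fit.py
```

```text
[ 0.579   0.0309  0.1061  1.0563 -0.0665 -0.0637 -0.0611  0.0191]
[[-1.0728 -1.499 ]
 [-0.7476 -0.4963]
 [ 0.      0.    ]
 [ 1.1365 -2.6874]
 [ 0.4688 -2.1234]
 [-1.2924 -1.7976]
 [-0.1847 -1.9923]
 [-2.2016 -2.7908]
 [-0.4879  0.3777]
 [-0.3815 -0.2027]
 [-0.2067  1.269 ]
 [-1.0715  0.2726]]
roller [[ 0.5301 -0.1376  0.2002]] knob [[0.501  0.1616 0.2804]]
scene [[305.2534 179.1512]
 [279.3011 193.82  ]]
top [[211.0415 295.7344]
 [266.0155 235.3828]]
```

>>> play_rows(steps=[[255,[0.02,-0.02,0.035],0.6],[255,[0.04,-0.042,0.07],1.3],[255,[0.065,-0.07,0.1],2.0],[255,[0.09,-0.1,0.13],2.6],[255,[0.115,-0.125,0.15],2.6]])

```text
t: 0.65
tool_pos: [0.2996, 0.5234, 0.3856]
ee_rot: [[-0.996, -0.089, 0.002], [-0.089, 0.996, 0.002], [-0.002, 0.002, -1.0]]
ft_force: [-0.1, 0.7, 0.4]
width: 0.0121
```

>>> play_rows(steps=[[255,[0.03,-0.033,0],0],[255,[0.06,-0.066,0],0],[255,[0.09,-0.1,0],0],[255,[0.12,-0.135,0],0],[255,[0.15,-0.168,0],0]])

```text
t: 1.15
tool_pos: [0.4495, 0.3548, 0.3825]
ee_rot: [[-0.996, -0.087, -0.0], [-0.087, 0.996, -0.0], [0.0, -0.0, -1.0]]
ft_force: [-0.2, 0.5, -0.2]
width: 0.0001
```

>>> play_rows(steps=[[255,[0.02,-0.04,0],0],[255,[0.04,-0.08,0],0],[255,[0.05,-0.125,0],0],[255,[0.06,-0.17,0],0],[255,[0.07,-0.216,0],0]])

```text
t: 1.65
tool_pos: [0.5187, 0.1387, 0.3824]
ee_rot: [[-0.996, -0.087, -0.0], [-0.087, 0.996, 0.0], [0.0, 0.0, -1.0]]
ft_force: [0.9, -0.3, -0.4]
width: 0.0003
```

>>> play_rows(steps=[[255,[0.002,-0.045,0],0],[255,[0.004,-0.09,0],0],[255,[0.006,-0.138,0],0],[255,[0.008,-0.185,0],0],[255,[0.01,-0.23,-0.01],0]])

```text
t: 2.15
tool_pos: [0.5289, -0.0917, 0.3742]
ee_rot: [[-0.996, -0.087, 0.003], [-0.087, 0.996, -0.001], [-0.003, -0.001, -1.0]]
ft_force: [1.2, 0.2, -0.0]
width: -0.0001
```

>>> play_rows(steps=[[255,[0.001,-0.025,-0.03],0],[255,[0.001,-0.046,-0.06],0],[255,[0.001,-0.046,-0.09],0],[255,[0.001,-0.046,-0.11],0],[255,[0.001,-0.046,-0.11],0]])

```text
t: 2.65
tool_pos: [0.5276, -0.1349, 0.2583]
ee_rot: [[-0.996, -0.086, -0.008], [-0.087, 0.996, 0.004], [0.007, 0.004, -1.0]]
ft_force: [-0.7, -0.3, -0.1]
width: 0.0002
```

```bash
python3 - <<'E'
from h import *
s=manip.get_state();print(s['t'],s['tool_pos'],s['ft_force'])
a=camera("scene")[120:220,130:270,::-1];b=camera("top")[190:290,320:460,::-1]
cv2.imwrite('pics/c3.png',cv2.resize(np.hstack([a,b]),None,fx=2.85,fy=2.85,interpolation=3))
t=s['tool_pos']-[0,0,.025]
for n in CI: print(n,proj(n,t))
E
```

```text
2.65 [ 0.5276 -0.1349  0.2583] [-0.7377 -0.2559 -0.0548]
scene [[169.9716 160.3629]]
top [[389.1361 243.094 ]]
```

View pics/c3.png

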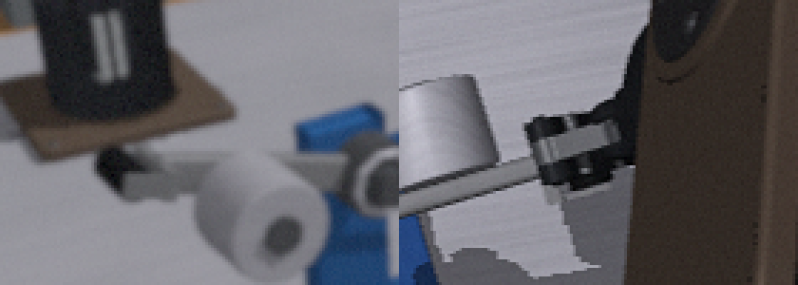

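```bash
python3 - <<'E'
from h import *
a=camera("scene")[20:300,60:340,::-1];b=camera("wrist")[60:340,140:420,::-1]
cv2.imwrite('pics/c4.png',cv2.resize(np.hstack([a,b]),None,fx=1.42,fy=1.42,interpolation=3))
c=camera_info("wrist");H=np.linalg.inv(c['hand_eye'])
s=manip.get_state();R=s['ee_rot'];T=s['tool_pos']
for P in ([.5301,-.1376,.2002],T-[0,0,.025]):
    q=R.T@(np.array(P)-T);q=c['intrinsics']@(H@np.r_[q,1])[:3];print((q[:2]/q[2]-[140,60])*1.42+[398,0])
E
```

```text
[589.4158 226.6169]
[593.427  265.5117]
```

View pics/c4.png

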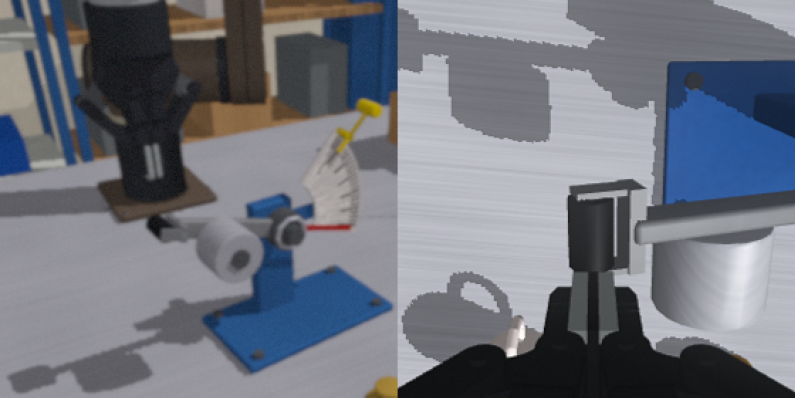

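>>> play_rows(steps=[[255,[0.0025,-0.0005,-0.008],0],[255,[0.0025,-0.0005,-0.016],0],[255,[0.0025,-0.0005,-0.019],0],[255,[0.0025,-0.0005,-0.02],0],[255,[0.0025,-0.0005,-0.021],0]])

```text
t: 3.35
tool_pos: [0.5323, -0.136, 0.2417]
ee_rot: [[-0.996, -0.087, -0.0], [-0.087, 0.996, 0.0], [0.0, 0.0, -1.0]]
ft_force: [-0.3, -0.2, -0.1]
width: -0.0005
```

>>> play_rows(steps=[[255,[0,0,-0.001],0],[255,[0,0,-0.002],0],[255,[0,0,-0.003],0],[255,[0,0,-0.004],0],[255,[0,0,-0.004],0]])

```text
t: 3.85
tool_pos: [0.5322, -0.136, 0.2377]
ee_rot: [[-0.996, -0.087, -0.0], [-0.087, 0.996, 0.0], [0.0, 0.0, -1.0]]
ft_force: [0.3, -0.8, -0.1]
width: -0.0003
```

>>> play_rows(steps=[[255,[0,0,-0.001],0],[255,[0,0,-0.002],0],[255,[0,0,-0.003],0],[255,[0,0,-0.004],0],[255,[0,0,-0.004],0]])

```text
t: 4.35
tool_pos: [0.5322, -0.136, 0.2336]
ee_rot: [[-0.996, -0.087, -0.0], [-0.087, 0.996, 0.0], [0.0, 0.0, -1.0]]
ft_force: [0.2, -0.1, 0.0]
width: 0.0001
```

>>> play_rows(steps=[[255,[0,0,-0.001],0],[255,[0,0,-0.002],0],[255,[0,0,-0.003],0],[255,[0,0,-0.003],0]])

```text
t: 4.75
tool_pos: [0.5322, -0.136, 0.2306]
ee_rot: [[-0.996, -0.087, -0.0], [-0.087, 0.996, 0.0], [0.0, 0.0, -1.0]]
ft_force: [0.1, -0.4, 0.9]
width: 0.0001
```

>>> play_rows(steps=[[255,[0,0,-0.001],0],[255,[0,0,-0.002],0],[255,[0,0,-0.002],0]])

```text
t: 5.05
tool_pos: [0.5322, -0.136, 0.2286]
ee_rot: [[-0.996, -0.087, -0.0], [-0.087, 0.996, 0.0], [0.0, 0.0, -1.0]]
ft_force: [0.7, 0.4, 0.5]
width: 0.0003
```

```bash
python3 - <<'E'
from h import *
a=camera("scene")[110:250,130:330,::-1];b=camera("wrist")[160:300,180:380,::-1]
cv2.imwrite('pics/c5.png',cv2.resize(np.hstack([a,b]),None,fx=2,fy=2.8,interpolation=3))
for i in range(6): camera("top"); print(manip.get_state()['ft_force'])
E
```

```text
[-0.4259 -0.3329  0.4889]
[-0.1597  0.7966 -0.3133]
[-0.2699 -0.2306 -0.3865]
[ 0.2091  0.0431 -0.1502]
[ 0.5443  0.0789 -0.3935]
[-0.3846 -0.3243 -0.3326]
```

View pics/c5.png

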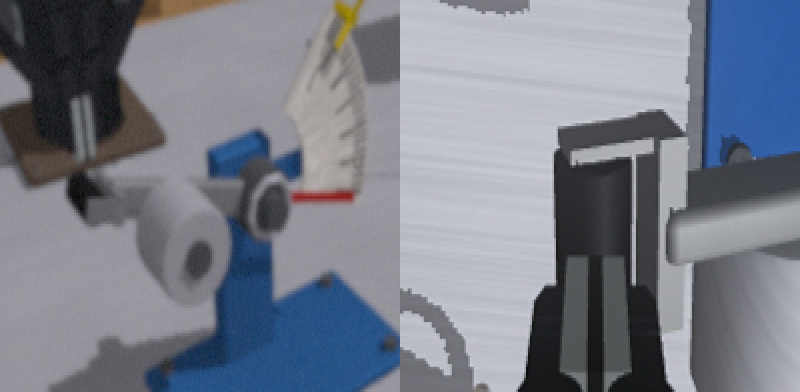

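>>> play_rows(steps=[[255,[0,0,-0.001],0],[255,[0,0,-0.002],0],[255,[0,0,-0.003],0],[255,[0,0,-0.003],0]])

```text
t: 5.85
tool_pos: [0.5322, -0.1359, 0.2255]
ee_rot: [[-0.996, -0.087, -0.0], [-0.087, 0.996, 0.0], [0.0, 0.0, -1.0]]
ft_force: [0.8, 0.3, -0.1]
width: 0.0003
```

>>> play_rows(steps=[[255,[0,0,-0.001],0],[255,[0,0,-0.002],0],[255,[0,0,-0.003],0],[255,[0,0,-0.004],0],[255,[0,0,-0.004],0]])

```text
t: 6.35
tool_pos: [0.5322, -0.136, 0.2216]
ee_rot: [[-0.996, -0.087, -0.0], [-0.087, 0.996, 0.0], [0.0, 0.0, -1.0]]
ft_force: [-0.4, -0.2, 0.4]
width: 0.0006
```

```bash
python3 - <<'E'
from h import *
def red(a):
    a=a[140:220,250:340].astype(int);m=(a[...,0]>120)&(a[...,1]<80)&(a[...,2]<90)
    y,x=np.nonzero(m);return len(x),x.min()+250,x.max()+250,y.min()+140,y.max()+140
print(red(cv2.imread('pics/scene0.png')[:,:,::-1]))
s=camera("scene");print(red(s))
cv2.imwrite('pics/c6.png',cv2.resize(np.hstack([s[110:250,110:250,::-1],camera("wrist")[150:290,200:340,::-1]]),None,fx=2.85,fy=2.85,interpolation=3))
E
```

```text
(97, np.int64(276), np.int64(306), np.int64(178), np.int64(181))
(96, np.int64(276), np.int64(306), np.int64(178), np.int64(181))
```

View pics/c6.png

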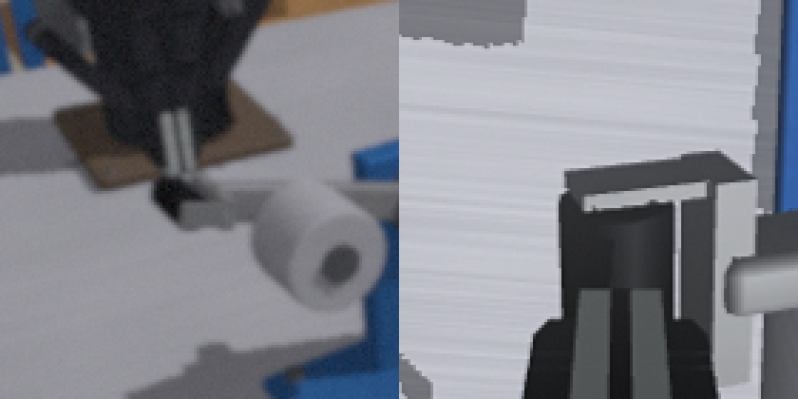

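>>> play_rows(steps=[[255,[0,0,-0.001],0],[255,[0,0,-0.002],0],[255,[0,0,-0.003],0],[255,[0,0,-0.004],0],[255,[0,0,-0.004],0]])

```text
t: 6.95
tool_pos: [0.5322, -0.136, 0.2176]
ee_rot: [[-0.996, -0.087, -0.0], [-0.087, 0.996, 0.0], [0.0, 0.0, -1.0]]
ft_force: [0.2, 0.2, -0.4]
width: 0.0004
```

>>> play_rows(steps=[[255,[0,0,-0.001],0],[255,[0,0,-0.002],0],[255,[0,0,-0.003],0],[255,[0,0,-0.004],0],[255,[0,0,-0.004],0]])

```text
t: 7.45
tool_pos: [0.5322, -0.136, 0.2136]
ee_rot: [[-0.996, -0.087, -0.0], [-0.087, 0.996, 0.0], [0.0, 0.0, -1.0]]
ft_force: [-0.5, 0.1, 0.2]
width: -0.0003
```

>>> play_rows(steps=[[255,[0,0,-0.001],0],[255,[0,0,-0.002],0],[255,[0,0,-0.003],0],[255,[0,0,-0.004],0],[255,[0,0,-0.004],0]])

```text
t: 7.95
tool_pos: [0.5325, -0.1363, 0.2107]
ee_rot: [[-0.996, -0.087, 0.001], [-0.087, 0.996, -0.001], [-0.001, -0.001, -1.0]]
ft_force: [-1.9, -0.0, 5.0]
width: -0.0
```

```bash
python3 - <<'E'
from h import *
s=camera("scene")
cv2.imwrite('pics/c7.png',cv2.resize(np.hstack([s[120:220,130:230,::-1],camera("wrist")[190:290,230:330,::-1]]),None,fx=4,fy=4,interpolation=3))
s=manip.get_state();print(s['ft_force'],s['torque'],s['tool_pos'])
E
```

```text
[-1.93   -0.4773  5.2088] [-0.0539  0.3571  0.0051] [ 0.5324 -0.1363  0.2107]
```

View pics/c7.png

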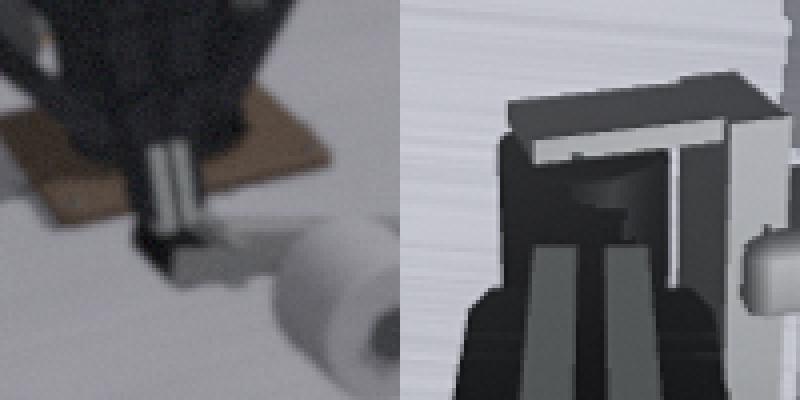

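>>> play_rows(steps=[[255,[-0.001,0,-0.0005],0],[255,[-0.001,0,-0.001],0],[255,[-0.001,0,-0.0015],0],[255,[-0.001,0,-0.002],0],[255,[-0.001,0,-0.002],0]])

```text
t: 8.55
tool_pos: [0.5324, -0.1363, 0.2091]
ee_rot: [[-0.996, -0.087, 0.003], [-0.087, 0.996, -0.001], [-0.003, -0.001, -1.0]]
ft_force: [0.7, 0.3, 6.3]
width: -0.0
```

>>> play_rows(steps=[[255,[0,0,-0.001],0],[255,[0,-0.001,-0.002],0],[255,[0,-0.001,-0.003],0],[255,[0,-0.001,-0.004],0],[255,[0,-0.001,-0.004],0]])

```text
t: 9.05
tool_pos: [0.5325, -0.1374, 0.2052]
ee_rot: [[-0.996, -0.087, 0.004], [-0.087, 0.996, -0.001], [-0.004, -0.002, -1.0]]
ft_force: [0.3, -0.3, 5.5]
width: 0.0
```

>>> play_rows(steps=[[255,[0,-0.001,-0.004],0],[255,[0,-0.002,-0.009],0],[255,[0,-0.003,-0.014],0],[255,[0,-0.004,-0.019],0],[255,[0.0005,-0.0055,-0.023],0]])

```text
t: 9.55
tool_pos: [0.5331, -0.143, 0.1827]
ee_rot: [[-0.996, -0.087, 0.004], [-0.087, 0.996, -0.001], [-0.004, -0.002, -1.0]]
ft_force: [-1.6, 0.6, 8.4]
width: 0.0001
```

>>> play_rows(steps=[[255,[0,0,-0.003],0],[255,[0,-0.0005,-0.006],0],[255,[0,-0.0005,-0.009],0],[255,[0,-0.001,-0.012],0],[255,[0,-0.001,-0.012],0]])

```text
t: 10.05
tool_pos: [0.5332, -0.1442, 0.171]
ee_rot: [[-0.996, -0.087, 0.004], [-0.087, 0.996, -0.002], [-0.004, -0.002, -1.0]]
ft_force: [-2.0, 0.1, 9.2]
width: -0.0
```

>>> play_rows(steps=[[255,[0,0,-0.003],0],[255,[0,0,-0.006],0],[255,[0,0,-0.01],0],[255,[0,0,-0.014],0],[255,[0,0,-0.014],0]])

```text
t: 10.55
tool_pos: [0.5332, -0.1444, 0.1572]
ee_rot: [[-0.996, -0.087, 0.004], [-0.087, 0.996, -0.002], [-0.004, -0.002, -1.0]]
ft_force: [-2.5, -0.4, 12.0]
width: -0.0001
```

>>> play_rows(steps=[[255,[0,0,-0.002],0],[255,[0,0,-0.004],0],[255,[0,0.0005,-0.006],0],[255,[0,0.001,-0.008],0],[255,[0,0.001,-0.008],0]])

```text
t: 11.05
tool_pos: [0.5332, -0.1436, 0.1497]
ee_rot: [[-0.996, -0.087, 0.003], [-0.087, 0.996, -0.003], [-0.003, -0.003, -1.0]]
ft_force: [-3.7, 0.3, 12.1]
width: 0.0
```

>>> play_rows(steps=[[255,[-0.0005,0,-0.002],0],[255,[-0.0005,0.0005,-0.004],0],[255,[-0.001,0.001,-0.006],0],[255,[-0.001,0.001,-0.008],0],[255,[-0.001,0.001,-0.008],0]])

```text
t: 11.55
tool_pos: [0.533, -0.1427, 0.1424]
ee_rot: [[-0.996, -0.087, 0.006], [-0.087, 0.996, -0.003], [-0.006, -0.003, -1.0]]
ft_force: [-2.3, -0.3, 13.1]
width: 0.0001
```

```bash
cat > f.py <<'E'
from h import *
F=[]
for i in range(6): camera("top"); F.append(manip.get_state()['ft_force'])
s=manip.get_state();print(s['t'],s['tool_pos'],np.mean(F,0),np.std(F,0))
E
python3 f.py
```

```text
11.85 [ 0.5331 -0.1427  0.1427] [-2.199   0.4723 13.1721] [0.4782 0.6582 0.262 ]
```

>>> play_rows(steps=[[255,[-0.0005,0,-0.002],0],[255,[-0.0005,0.0005,-0.004],0],[255,[-0.001,0.001,-0.006],0],[255,[-0.001,0.0015,-0.008],0],[255,[-0.001,0.0015,-0.009],0]])

```text
t: 12.35
tool_pos: [0.5329, -0.1415, 0.1342]
ee_rot: [[-0.996, -0.087, 0.008], [-0.087, 0.996, -0.004], [-0.008, -0.004, -1.0]]
ft_force: [-0.6, 0.3, 13.6]
width: -0.0
```

```bash
python3 f.py
```

```text
12.65 [ 0.5329 -0.1414  0.1343] [-1.5828 -0.1136 14.694 ] [0.4871 0.7071 0.3751]
```

>>> play_rows(steps=[[255,[0,0,-0.001],0],[255,[0,0,-0.0015],0],[255,[0,0,-0.0015],0],[255,[0,0,-0.0015],0],[255,[0,0,-0.0015],0]])

```text
t: 13.15
tool_pos: [0.5329, -0.1414, 0.1329]
ee_rot: [[-0.996, -0.087, 0.008], [-0.087, 0.996, -0.003], [-0.008, -0.004, -1.0]]
ft_force: [-0.6, 0.2, 14.6]
width: 0.0001
```

```bash
python3 - <<'E'
from h import *
F=[];I=[]
for i in range(36):
    a=camera("scene");F.append(manip.get_state()['ft_force'])
    if i%3==0: I.append(a.astype(float))
s=manip.get_state();F=np.array(F);print(s['t'],s['tool_pos'],F.mean(0),F.std(0),F[:,2].min(),F[:,2].max())
m=np.mean(I,0).astype(np.uint8);cv2.imwrite('pics/p1full.png',m[:,:,::-1])
cv2.imwrite('pics/p1.png',cv2.resize(m[80:205,240:340,::-1],None,fx=6,fy=4.8,interpolation=3))
E
```

```text
14.95 [ 0.5329 -0.1414  0.1329] [-1.427   0.3432 14.8675] [0.5015 0.4398 0.54  ] 13.889358627141817 15.894128345033266
```

View pics/p1.png

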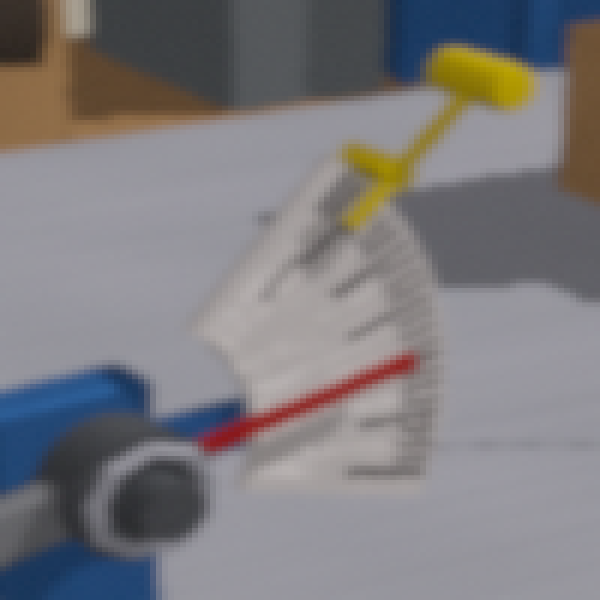

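```bash
cat > fit2.py <<'E'
from h import *
from scipy.optimize import least_squares
def redtip(a):
    b=a[120:200,270:330].astype(int);m=((b[...,0]>115)&(b[...,1]<85)&(b[...,2]<95)).astype(np.uint8)
    n,l,st,_=cv2.connectedComponentsWithStats(m);k=1+np.argmax(st[1:,4]);y,x=np.nonzero(l==k)
    j=x>=x.max()-1;return [x.max()+270.5,y[j].mean()+120]
r0=redtip(cv2.imread('pics/scene0.png')[:,:,::-1]);r1=redtip(cv2.imread('pics/p1full.png')[:,:,::-1]);print(r0,r1)
top_tip0=[150+183/3,215+238/3]
def res(p):
    x,y,yaw,m,d,xp=p
    P=lambda n,q:proj(n,w(q,x,y,yaw))[0]
    r=[P("scene",knob(0,.118,xp))-r0,P("scene",knob(d,.118,xp))-r1,P("top",knob(0,.118,xp))-top_tip0,
       P("scene",knob(m,.118,xp))-[298.7,126.3],P("scene",knob(m))-[320,95.8],P("top",knob(m))-[169.3,301],
       P("scene",roller(0))-[172.7,178.5],P("top",roller(0))-[384.5,243.5]]
    return np.array(r).ravel()
f=least_squares(res,[.515,.03,.1,1.05,.45,0],loss='soft_l1');x,y,yaw,m,d,xp=f.x
print(f.x);print(res(f.x).reshape(-1,2))
print('knob now',w(knob(m),x,y,yaw),'at d',w(knob(d),x,y,yaw),'roller',w(roller(d),x,y,yaw))
for q in np.arange(d-.1,d+.11,.05):print(q,proj("scene",w(knob(q,.118,xp),x,y,yaw)))
E
python3 fit2.py
```

```text
[np.float64(306.5), np.float64(179.28571428571428)] [np.float64(308.5), np.float64(155.28571428571428)]
[0.5144 0.0247 0.0975 1.0593 0.4478 0.0002]
[[-0.1514  0.2759]
 [ 0.0629 -0.0064]
 [-0.734  -0.1198]
 [-2.4255  1.3767]
 [-0.9509  0.0241]
 [-0.6761 -0.1581]
 [-0.4697  1.6969]
 [-0.9543  0.3751]]
knob now [[0.501  0.1618 0.2808]] at d [[0.4961 0.2117 0.178 ]] roller [[ 0.5308 -0.1427  0.125 ]]
0.3478423358615709 [[308.864  160.5966]]
0.39784233586157086 [[308.7725 157.923 ]]
0.44784233586157085 [[308.5629 155.2793]]
0.49784233586157084 [[308.2341 152.6712]]
0.5478423358615708 [[307.7852 150.1046]]
```

>>> play_rows(steps=[[255,[0,-0.0007,0.003],0],[255,[0,-0.0014,0.007],0],[255,[0.0005,-0.002,0.011],0],[255,[0.0005,-0.0025,0.015],0],[255,[0.001,-0.0028,0.019],0]])

```text
t: 15.45
tool_pos: [0.5332, -0.144, 0.1513]
ee_rot: [[-0.996, -0.087, 0.006], [-0.087, 0.996, -0.003], [-0.006, -0.004, -1.0]]
ft_force: [-1.9, 0.1, 10.7]
width: 0.0001
```

>>> play_rows(steps=[[255,[0,0,0.004],0],[255,[0,0,0.008],0],[255,[0,0,0.012],0],[255,[0,0,0.016],0],[255,[0,0.0005,0.02],0]])

```text
t: 15.95
tool_pos: [0.5331, -0.1434, 0.1706]
ee_rot: [[-0.996, -0.087, 0.007], [-0.087, 0.996, -0.003], [-0.006, -0.003, -1.0]]
ft_force: [-0.5, 0.8, 10.1]
width: 0.0002
```

>>> play_rows(steps=[[255,[0,0.0005,0.004],0],[255,[0,0.001,0.008],0],[255,[0,0.0015,0.012],0],[255,[0,0.002,0.016],0],[255,[0,0.003,0.02],0]])

```text
t: 16.45
tool_pos: [0.5327, -0.1401, 0.19]
ee_rot: [[-0.996, -0.087, 0.006], [-0.087, 0.996, -0.002], [-0.006, -0.003, -1.0]]
ft_force: [0.5, -1.0, 6.4]
width: -0.0003
```

>>> play_rows(steps=[[255,[0,0.001,0.004],0],[255,[0,0.002,0.008],0],[255,[0,0.003,0.012],0],[255,[0,0.004,0.015],0],[255,[0,0.005,0.018],0]])

```text
t: 16.95
tool_pos: [0.5322, -0.1347, 0.2071]
ee_rot: [[-0.996, -0.087, 0.005], [-0.087, 0.996, -0.001], [-0.004, -0.002, -1.0]]
ft_force: [1.0, -0.3, 5.8]
width: -0.0
```

>>> play_rows(steps=[[255,[0,0,0.003],0],[255,[0,0,0.006],0],[255,[0,0,0.015],0],[255,[0,0,0.03],0],[255,[0,0,0.05],0]])

```text
t: 17.45
tool_pos: [0.5298, -0.1339, 0.2545]
ee_rot: [[-0.996, -0.087, -0.004], [-0.087, 0.996, 0.002], [0.003, 0.002, -1.0]]
ft_force: [-0.1, -1.0, 0.5]
width: 0.0002
```

>>> play_rows(steps=[[255,[0,0,0.045],0],[255,[0,0.02,0.085],0],[255,[-0.005,0.065,0.1],0],[255,[-0.01,0.11,0.1],0],[255,[-0.015,0.155,0.1],0]])

```text
t: 17.95
tool_pos: [0.5154, 0.0219, 0.3568]
ee_rot: [[-0.996, -0.086, 0.002], [-0.086, 0.996, -0.0], [-0.002, -0.0, -1.0]]
ft_force: [0.7, 1.5, -1.7]
width: -0.0
```

>>> play_rows(steps=[[255,[-0.005,0.045,0],0],[255,[-0.01,0.09,0],0],[255,[-0.014,0.13,0],0],[255,[-0.014,0.143,-0.01],0],[255,[-0.014,0.143,-0.03],0]])

```text
t: 18.45
tool_pos: [0.5021, 0.1655, 0.3268]
ee_rot: [[-0.996, -0.09, 0.003], [-0.09, 0.996, 0.0], [-0.003, 0.0, -1.0]]
ft_force: [-0.1, -0.4, -0.3]
width: -0.0002
```

>>> play_rows(steps=[[255,[0,0,-0.01],0],[255,[0,0,-0.02],0],[255,[0,0,-0.025],0],[255,[0,0,-0.028],0],[255,[0,0,-0.028],0]])

```text
t: 18.95
tool_pos: [0.5019, 0.1632, 0.2973]
ee_rot: [[-0.996, -0.086, -0.0], [-0.086, 0.996, -0.0], [0.0, -0.0, -1.0]]
ft_force: [0.4, 0.2, 0.1]
width: -0.0003
```

```bash
python3 - <<'E'
from h import *
s=manip.get_state();print(s['t'],s['tool_pos'],s['ft_force'])
a=camera("scene")[60:200,230:370,::-1];b=camera("wrist")[150:290,207:347,::-1]
cv2.imwrite('pics/c8.png',cv2.resize(np.hstack([a,b]),None,fx=2.85,fy=2.85,interpolation=3))
E
```

```text
18.95 [0.5019 0.1632 0.2973] [0.3823 0.1975 0.1469]
```

View pics/c8.png

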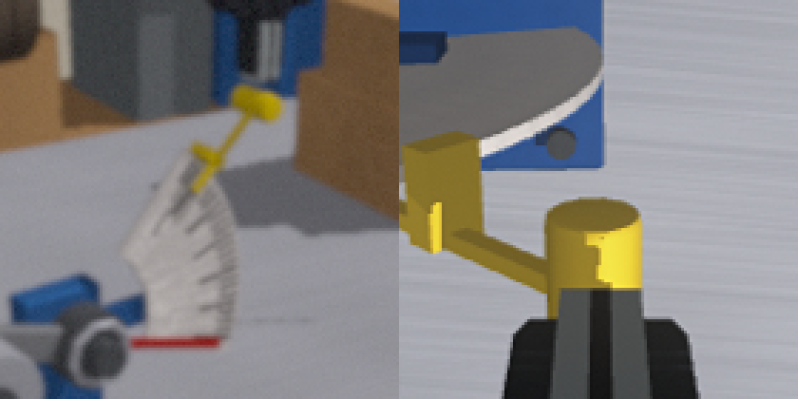

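>>> play_rows(steps=[[255,[0,0.001,-0.004],0],[255,[0,0.003,-0.009],0],[255,[0,0.006,-0.0135],0],[255,[-0.001,0.0085,-0.018],0],[255,[-0.001,0.011,-0.022],0]])

```text
t: 19.55
tool_pos: [0.5014, 0.1771, 0.2775]
ee_rot: [[-0.996, -0.088, 0.004], [-0.087, 0.996, 0.006], [-0.004, 0.005, -1.0]]
ft_force: [-1.4, 5.1, 5.5]
width: -0.0002
```

>>> play_rows(steps=[[255,[0,0.0025,-0.004],0],[255,[0,0.005,-0.008],0],[255,[0,0.0075,-0.012],0],[255,[-0.001,0.01,-0.016],0],[255,[-0.001,0.0125,-0.02],0]])

```text
t: 20.05
tool_pos: [0.4998, 0.1874, 0.255]
ee_rot: [[-0.996, -0.087, 0.0], [-0.087, 0.996, -0.0], [-0.0, -0.0, -1.0]]
ft_force: [0.5, 2.3, 3.0]
width: 0.0001
```

>>> play_rows(steps=[[255,[0,0.002,-0.004],0],[255,[0,0.0045,-0.008],0],[255,[0,0.0065,-0.012],0],[255,[-0.001,0.0085,-0.016],0],[255,[-0.001,0.0105,-0.02],0]])

```text
t: 20.55
tool_pos: [0.4988, 0.1975, 0.2348]
ee_rot: [[-0.996, -0.087, 0.0], [-0.087, 0.996, -0.001], [0.0, -0.001, -1.0]]
ft_force: [0.5, 0.1, 1.9]
width: 0.0007
```

>>> play_rows(steps=[[255,[0,0.0015,-0.004],0],[255,[0,0.0035,-0.008],0],[255,[0,0.005,-0.012],0],[255,[-0.001,0.0065,-0.016],0],[255,[-0.001,0.008,-0.02],0]])

```text
t: 21.05
tool_pos: [0.4979, 0.2056, 0.215]
ee_rot: [[-0.996, -0.087, 0.001], [-0.087, 0.996, -0.001], [-0.001, -0.001, -1.0]]
ft_force: [0.0, 0.1, 2.1]
width: -0.0001
```

>>> play_rows(steps=[[255,[0,0.0015,-0.004],0],[255,[0,0.003,-0.008],0],[255,[0,0.004,-0.012],0],[255,[-0.001,0.005,-0.016],0],[255,[-0.001,0.005,-0.016],0]])

```text
t: 21.55
tool_pos: [0.4963, 0.2108, 0.1985]
ee_rot: [[-0.996, -0.087, -0.001], [-0.087, 0.996, 0.0], [0.001, 0.0, -1.0]]
ft_force: [0.6, 0.2, -0.9]
width: 0.0001
```

```bash
cat > mk.py <<'E'
from h import *
def blobs(a):
    b=a.astype(int);m=((b[...,0]>130)&(b[...,1]>105)&(b[...,2]<75)&(b[...,0]-b[...,2]>80)).astype(np.uint8)
    m[:,:270]=0;m[:,350:]=0;m[200:]=0;m[:60]=0
    y,x=np.nonzero(m);return m,x,y
if __name__=="__main__":
    I=np.mean([camera("scene").astype(float) for _ in range(4)],0).astype(np.uint8)
    s=manip.get_state();print(s['t'],s['tool_pos'],s['ft_force'])
    a=I[100:220,250:370,::-1];cv2.imwrite('pics/mkfull.png',I[:,:,::-1])
    p=cv2.imread('pics/p1full.png')[100:220,250:370]
    cv2.imwrite('pics/c9.png',cv2.resize(np.hstack([a,p]),None,fx=3.3,fy=3.3,interpolation=3))
    for f,i in(('ref',cv2.imread('pics/scene0.png')[:,:,::-1]),('now',I)):
        m,x,y=blobs(i)
        for j in np.unique(x): print(f,j,y[x==j].mean().round(1),(x==j).sum(),end='; ')
        print()
E
python3 mk.py
```

```text
21.75 [0.4966 0.2107 0.1992] [-0.0306 -1.1665 -0.1356]
ref 298 117.4 5; ref 299 119.1 7; ref 300 118.0 8; ref 301 117.8 9; ref 302 117.0 8; ref 303 116.5 10; ref 304 116.5 8; ref 305 116.0 7; ref 306 115.5 6; ref 307 115.0 5; ref 308 112.5 2; ref 309 111.0 1; ref 310 109.5 2; ref 311 108.5 2; ref 312 106.5 2; ref 313 96.8 6; ref 314 94.4 8; ref 315 95.1 9; ref 316 95.7 11; ref 317 94.9 10; ref 318 94.5 8; ref 319 94.5 8; ref 320 94.5 8; ref 321 96.0 9; ref 322 96.5 10; ref 323 96.5 10; ref 324 97.0 9; ref 325 97.0 9; ref 326 97.5 8; ref 327 97.0 7; ref 328 97.0 1; 
now 311 151.5 2; now 312 151.0 3; now 313 150.0 3; now 314 147.2 4; now 315 146.0 9; now 316 145.5 8; now 317 146.0 7; now 318 146.0 7; now 319 146.5 6; now 320 146.5 6; now 321 146.0 3; now 322 145.5 2; now 323 144.5 2; now 324 144.5 2; now 325 143.5 2; now 326 143.5 2; now 327 142.5 2; now 328 142.0 1; now 329 138.5 4; now 330 136.9 8; now 331 137.0 9; now 332 137.0 7; now 333 137.0 7; now 334 137.5 6; now 335 137.5 6; now 336 137.5 6; now 337 138.0 7; now 338 138.5 8; now 339 138.5 8; now 340 139.0 9; now 341 139.0 9; now 342 139.0 7; now 343 138.5 6; now 344 138.5 4;
```

```bash
python3 - <<'E'
from h import *
p=(.5144,.0247,.0975)
for m in np.arange(.40,.62,.02): print(m.round(2),proj("scene",w([knob(m),knob(m,.118)],*p)).ravel().round(1), (.15+.19*np.sin(m-.3)).round(4))
E
```

```text
0.4 [336.2 145.7 308.7 157.8] 0.169
0.42 [336.2 144.  308.7 156.7] 0.1727
0.44 [336.1 142.3 308.6 155.7] 0.1765
0.46 [336.  140.6 308.5 154.6] 0.1803
0.48 [335.9 139.  308.3 153.6] 0.184
0.5 [335.7 137.3 308.2 152.5] 0.1877
0.52 [335.5 135.7 308.  151.5] 0.1915
0.54 [335.3 134.  307.8 150.5] 0.1952
0.56 [335.1 132.4 307.6 149.5] 0.1988
0.58 [334.8 130.8 307.4 148.4] 0.2025
0.6 [334.5 129.1 307.2 147.4] 0.2061
```

View pics/c9.png

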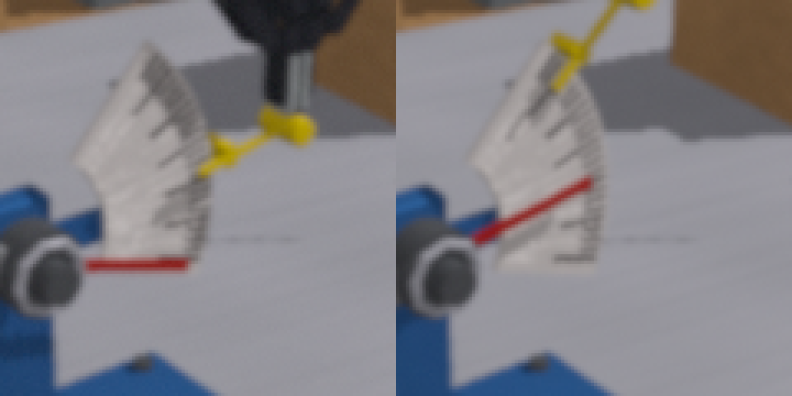

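>>> play_rows(steps=[[255,[0,0.0005,-0.0015],0],[255,[0,0.001,-0.003],0],[255,[0,0.001,-0.0045],0],[255,[0,0.0015,-0.006],0],[255,[0,0.0015,-0.006],0]])

```text
t: 22.25
tool_pos: [0.4968, 0.2123, 0.1931]
ee_rot: [[-0.996, -0.087, -0.0], [-0.087, 0.996, 0.0], [-0.0, 0.0, -1.0]]
ft_force: [0.2, 0.3, 0.6]
width: 0.0003
```

```bash
cat > kn.py <<'E'
from h import *
from mk import blobs
# register right half of the knob against the reference picture by template matching
ref=cv2.imread('pics/scene0.png');T=ref[90:105,319:332]
I=np.mean([camera("scene").astype(float) for _ in range(4)],0).astype(np.uint8)[:,:,::-1]
def match(I):
    m=blobs(I[:,:,::-1])[0];tm=blobs(ref[:,:,::-1])[0][90:105,319:332]
    r=cv2.matchTemplate(cv2.GaussianBlur(m*255,(0,0),1),cv2.GaussianBlur(tm*255,(0,0),1),cv2.TM_CCORR_NORMED)
    _,v,_,(x,y)=cv2.minMaxLoc(r);q=r[y-1:y+2,x];dy=.5*(q[0]-q[2])/(q[0]-2*q[1]+q[2])
    return x-319,y+dy-90,v
s=manip.get_state();print(s['t'],s['tool_pos'],s['ft_force'])
p=(.5144,.0247,.0975);ms=np.arange(.3,.7,.002);V=[proj("scene",w(knob(m),*p))[0,1] for m in ms]
for n,J in(('prev',cv2.imread('pics/mkfull.png')),('now',I)):
    d=match(J);print(n,d,'m=',np.interp(-(95.8+d[1]),-np.array(V)[::1],ms))
cv2.imwrite('pics/last.png',I)
E
python3 kn.py
```

```text
22.45 [0.4967 0.2121 0.1931] [0.3665 0.038  0.0975]
prev (16, np.float32(42.123856), 0.9680524468421936) m= 0.4926284211929168
now (17, np.float32(44.64244), 0.9567039608955383) m= 0.46230107257999065
```

>>> play_rows(steps=[[255,[0,0,-0.001],0],[255,[0,0,-0.002],0],[255,[0,0,-0.003],0],[255,[0,0,-0.003],0]])

```text
t: 22.85
tool_pos: [0.4968, 0.2123, 0.1903]
ee_rot: [[-0.996, -0.087, 0.0], [-0.087, 0.996, 0.0], [-0.0, 0.0, -1.0]]
ft_force: [0.1, 0.5, 0.4]
width: 0.0001
```

```bash
python3 kn.py
```

```text
23.05 [0.4969 0.2121 0.1903] [-0.5555  1.2057 -0.6725]
prev (16, np.float32(42.123856), 0.9680524468421936) m= 0.4926284211929168
now (17, np.float32(45.911346), 0.9567527770996094) m= 0.4470806629685302
```

>>> play_rows(steps=[[255,[0,0,0.005],0],[255,[0,0,0.04],0],[255,[0,0,0.085],0],[255,[0,0,0.13],0],[255,[0,0,0.17],0]])

```text
t: 23.55
tool_pos: [0.4968, 0.212, 0.363]
ee_rot: [[-0.996, -0.087, 0.002], [-0.087, 0.996, -0.0], [-0.002, -0.0, -1.0]]
ft_force: [0.3, 1.3, 0.3]
width: -0.0001
```

>>> play_rows(steps=[[255,[0.004,-0.045,0],0],[255,[0.008,-0.09,0],0],[255,[0.013,-0.135,0],0],[255,[0.018,-0.18,0],0],[255,[0.022,-0.225,0],0]])

```text
t: 24.05
tool_pos: [0.5185, -0.0147, 0.3607]
ee_rot: [[-0.996, -0.087, 0.0], [-0.087, 0.996, -0.001], [-0.0, -0.001, -1.0]]
ft_force: [0.8, -0.4, -1.0]
width: 0.0002
```

>>> play_rows(steps=[[255,[0.004,-0.045,0],0],[255,[0.009,-0.09,0],0],[255,[0.0135,-0.123,-0.02],0],[255,[0.0135,-0.123,-0.06],0],[255,[0.0135,-0.123,-0.1],0]])

```text
t: 24.55
tool_pos: [0.5325, -0.1377, 0.2602]
ee_rot: [[-0.996, -0.085, 0.002], [-0.085, 0.996, -0.001], [-0.002, -0.002, -1.0]]
ft_force: [0.3, -0.5, -1.4]
width: -0.0001
```

>>> play_rows(steps=[[255,[0,0,-0.015],0],[255,[0,0,-0.03],0],[255,[0,0,-0.038],0],[255,[0,0,-0.041],0],[255,[0,0,-0.041],0]])

```text
t: 25.05
tool_pos: [0.5329, -0.1359, 0.2204]
ee_rot: [[-0.996, -0.088, 0.002], [-0.088, 0.996, -0.001], [-0.002, -0.001, -1.0]]
ft_force: [0.8, 0.1, -0.6]
width: 0.0001
```

>>> play_rows(steps=[[255,[0,0,-0.003],0],[255,[0,0,-0.006],0],[255,[0,0,-0.008],0],[255,[0,0,-0.01],0],[255,[0,0,-0.012],0]])

```text
t: 25.55
tool_pos: [0.5327, -0.1363, 0.2088]
ee_rot: [[-0.996, -0.087, 0.001], [-0.087, 0.996, -0.001], [-0.001, -0.002, -1.0]]
ft_force: [-1.3, -0.4, 4.4]
width: -0.0002
```

>>> play_rows(steps=[[255,[0,-0.001,-0.004],0],[255,[0,-0.002,-0.008],0],[255,[0,-0.003,-0.012],0],[255,[0,-0.004,-0.016],0],[255,[0,-0.005,-0.02],0]])

```text
t: 26.05
tool_pos: [0.5332, -0.1415, 0.1894]
ee_rot: [[-0.996, -0.087, 0.003], [-0.087, 0.996, -0.002], [-0.003, -0.002, -1.0]]
ft_force: [-1.2, 0.3, 8.1]
width: -0.0002
```

>>> play_rows(steps=[[255,[0,-0.0005,-0.004],0],[255,[0,-0.001,-0.008],0],[255,[0,-0.002,-0.012],0],[255,[0,-0.0025,-0.016],0],[255,[0,-0.003,-0.02],0]])

```text
t: 26.55
tool_pos: [0.5336, -0.1447, 0.1702]
ee_rot: [[-0.996, -0.087, 0.003], [-0.087, 0.996, -0.002], [-0.003, -0.003, -1.0]]
ft_force: [-3.4, -0.6, 10.0]
width: -0.0002
```

>>> play_rows(steps=[[255,[0,0,-0.004],0],[255,[-0.0005,0,-0.008],0],[255,[-0.0005,0,-0.011],0],[255,[-0.001,0,-0.014],0],[255,[-0.001,0,-0.017],0]])

```text
t: 27.05
tool_pos: [0.5336, -0.145, 0.1542]
ee_rot: [[-0.996, -0.087, 0.006], [-0.087, 0.996, -0.003], [-0.006, -0.004, -1.0]]
ft_force: [-0.8, -0.1, 11.8]
width: -0.0005
```

>>> play_rows(steps=[[255,[-0.0005,0.0005,-0.003],0],[255,[-0.0005,0.001,-0.006],0],[255,[-0.001,0.0015,-0.009],0],[255,[-0.001,0.002,-0.012],0],[255,[-0.001,0.0025,-0.014],0]])

```text
t: 27.55
tool_pos: [0.5334, -0.1431, 0.1409]
ee_rot: [[-0.996, -0.087, 0.008], [-0.087, 0.996, -0.004], [-0.008, -0.005, -1.0]]
ft_force: [-2.2, -0.0, 13.0]
width: 0.0004
```

```bash
python3 f.py
```

```text
27.85 [ 0.5334 -0.143   0.1411] [-1.213  -0.5576 13.703 ] [0.5139 0.3506 0.5063]
```

>>> play_rows(steps=[[255,[0,0.0005,-0.002],0],[255,[0,0.001,-0.004],0],[255,[-0.0005,0.0015,-0.006],0],[255,[-0.0005,0.0015,-0.008],0],[255,[-0.0005,0.0015,-0.0085],0]])

```text
t: 28.35
tool_pos: [0.5332, -0.1414, 0.1328]
ee_rot: [[-0.996, -0.087, 0.009], [-0.087, 0.996, -0.004], [-0.008, -0.005, -1.0]]
ft_force: [-0.4, 0.6, 14.7]
width: 0.0001
```

```bash
cat > hold.py <<'E'
from h import *
from mk import blobs
F=[];I=[]
for i in range(44):
    a=camera("scene");F.append(manip.get_state()['ft_force'])
    if i%2==0: I.append(a.astype(float))
s=manip.get_state();F=np.array(F);print(s['t'],s['tool_pos'],F.mean(0),F[:,2].std(),F[:,2].min(),F[:,2].max())
m=np.mean(I,0).astype(np.uint8);cv2.imwrite('pics/p2full.png',m[:,:,::-1])
b=m.astype(int)[140:172,296:350]
red=(b[...,0]-b[...,1]>60)&(b[...,1]<100);yel=(b[...,1]-b[...,2]>40)
for y in range(b.shape[0]): print(140+y,''.join('R' if r else 'Y' if q else '.' for r,q in zip(red[y],yel[y])))
E
python3 hold.py
```

```text
30.55 [ 0.5332 -0.1414  0.133 ] [-1.0995  0.3272 14.7863] 0.4196796062037642 13.898678803791384 15.842103185149258
140 .................................YYYYYYYYYYYYYYYY.....
141 ..................................YYYYYYYYYYYYYYYY....
142 ..................................YYYYYYYYYYYYYYYY....
143 ..................YY.............YYYYYYYYYYYYYYYYY....
144 ..................YYYY..........YYYYYYYYYYYYYYYYY.....
145 ..................YYYYYY......YYYYYYY....YYYYYYYY.....
146 ..................YYYYYYYY..YYYYYYY........YYYYY......
147 ..................YYYYYYYYYYYYYYY...........YY........
148 ...................YYYYYYYYYYYY.......................
149 ...................YYYYYYYYYY.........................
150 ..................YYYYYYYYY...........................
151 .................YYYYYYYYY............................
152 ...............YYYYYYYYYYY............................
153 ..............YYYYYYY.................................
154 ...........RR.YYYYY...................................
155 .........RRRR.YYYY....................................
156 .......RRRRRR........................
[... 202 characters left out ...]
RR.................................................
161 RRR...................................................
162 R.....................................................
163 ......................................................
164 ......................................................
165 ......................................................
166 ......................................................
167 ......................................................
168 ......................................................
169 ......................................................
170 ......................................................
171 ......................................................
```

>>> play_rows(steps=[[255,[0,-0.0007,0.003],0],[255,[0,-0.0014,0.007],0],[255,[0.0005,-0.002,0.011],0],[255,[0.0005,-0.0025,0.015],0],[255,[0.001,-0.0028,0.019],0]])

```text
t: 31.05
tool_pos: [0.5335, -0.144, 0.1514]
ee_rot: [[-0.996, -0.087, 0.007], [-0.087, 0.996, -0.004], [-0.007, -0.004, -1.0]]
ft_force: [-1.1, -0.5, 12.1]
width: 0.0002
```

>>> play_rows(steps=[[255,[0,0,0.004],0],[255,[0,0,0.008],0],[255,[0,0,0.012],0],[255,[0,0,0.016],0],[255,[0,0.0005,0.02],0]])

```text
t: 31.55
tool_pos: [0.5334, -0.1434, 0.1708]
ee_rot: [[-0.996, -0.087, 0.007], [-0.087, 0.996, -0.003], [-0.007, -0.004, -1.0]]
ft_force: [0.3, -0.0, 9.3]
width: -0.0002
```

>>> play_rows(steps=[[255,[0,0.0005,0.004],0],[255,[0,0.001,0.008],0],[255,[0,0.0015,0.012],0],[255,[0,0.002,0.016],0],[255,[0,0.003,0.02],0]])

```text
t: 32.05
tool_pos: [0.533, -0.1401, 0.1901]
ee_rot: [[-0.996, -0.087, 0.007], [-0.087, 0.996, -0.003], [-0.006, -0.003, -1.0]]
ft_force: [0.8, 0.5, 6.9]
width: -0.0001
```

>>> play_rows(steps=[[255,[0,0.001,0.004],0],[255,[0,0.002,0.008],0],[255,[0,0.003,0.012],0],[255,[0,0.004,0.015],0],[255,[0,0.005,0.018],0]])

```text
t: 32.55
tool_pos: [0.5325, -0.1348, 0.2073]
ee_rot: [[-0.996, -0.087, 0.005], [-0.087, 0.996, -0.002], [-0.005, -0.003, -1.0]]
ft_force: [0.8, -0.2, 5.7]
width: -0.0003
```

>>> play_rows(steps=[[255,[0,0,0.003],0],[255,[0,0,0.006],0],[255,[0,0,0.015],0],[255,[0,0,0.03],0],[255,[0,0,0.05],0]])

```text
t: 33.05
tool_pos: [0.5297, -0.1337, 0.2541]
ee_rot: [[-0.996, -0.087, -0.004], [-0.087, 0.996, 0.002], [0.004, 0.002, -1.0]]
ft_force: [0.3, -1.1, -0.0]
width: 0.0004
```

>>> play_rows(steps=[[255,[0,0,0.03],0],[255,[0,0,0.06],0],[255,[0,0,0.08],0],[255,[0,0,0.08],0],[255,[0,0,0.08],0]])

```text
t: 33.55
tool_pos: [0.5305, -0.134, 0.3345]
ee_rot: [[-0.996, -0.087, -0.001], [-0.087, 0.996, 0.0], [0.001, 0.0, -1.0]]
ft_force: [-0.1, -0.5, -1.1]
width: -0.0
```

```bash
python3 kn.py; python3 - <<'E'
from h import *
from fit2 import redtip
s=manip.get_state();print(s['t'],s['tool_pos'],s['ft_force'],s['qd'])
a=camera("scene");print('pointer tip',redtip(a))
r=cv2.imread('pics/scene0.png')[:,:,::-1].astype(int)
# bystanders: median difference against the first picture
for n,(x0,x1,y0,y1) in dict(mug=(150,245,310,410),weight=(305,360,280,340),whistle=(400,445,270,300)).items():
    d=np.abs(a[y0:y1,x0:x1]-r[y0:y1,x0:x1]).max(2);print(n,(d>60).sum())
E
```

```text
33.75 [ 0.5301 -0.1338  0.3327] [-1.1809 -0.5089  0.062 ]
prev (16, np.float32(42.123856), 0.9680524468421936) m= 0.4926284211929168
now (16, np.float32(45.08983), 0.9901666045188904) m= 0.45693049265616487
[np.float64(306.5), np.float64(179.28571428571428)] [np.float64(308.5), np.float64(155.28571428571428)]
[0.5144 0.0247 0.0975 1.0593 0.4478 0.0002]
[[-0.1514  0.2759]
 [ 0.0629 -0.0064]
 [-0.734  -0.1198]
 [-2.4255  1.3767]
 [-0.9509  0.0241]
 [-0.6761 -0.1581]
 [-0.4697  1.6969]
 [-0.9543  0.3751]]
knob now [[0.501  0.1618 0.2808]] at d [[0.4961 0.2117 0.178 ]] roller [[ 0.5308 -0.1427  0.125 ]]
0.3478423358615709 [[308.864  160.5966]]
0.39784233586157086 [[308.7725 157.923 ]]
0.44784233586157085 [[308.5629 155.2793]]
0.49784233586157084 [[308.2341 152.6712]]
0.5478423358615708 [[307.7852 150.1046]]
33.75 [ 0.5301 -0.1338  0.3327] [-1.1809 -0.5089  0.062 ] [ 0.0039 -0.1173 -0.5094  0.0114  0.1017  0.041 ]
pointer tip [np.float64(306.5), np.float64(179.28571428571428)]
mug 0
weight 0
whistle 0
```

```bash
python3 -c "
from bench import order;print(order.finish_job())"
```

```text
the job is handed in; nothing more can be done
None
```

I did the load check in the order asked and handed the job in at about 34 s; the marker stands at the arm's reading, about 0.45 rad.

- **First press:** the load averaged 14.9 N over about two seconds. Single readings ran from 13.9 to 15.9 N, which is mostly sensor noise. The pointer stood at about 0.45 rad: 0.448 from the image and 0.462 from the tool height.
- **Marker:** after easing the arm up, I pushed the marker's knob down in small steps. An unobstructed image at the end put it at 0.457 rad. The estimate just after the push was 0.447, when the finger partly hid the knob.
- **Second press:** the load averaged 14.8 N for about 2.2 s, with single readings from 13.9 to 15.8 N. In the image the red pointer and yellow marker lay on one line, within about half a pixel, or roughly 0.01 rad.
- **Last check before handing in:** the arm had eased up, the pointer was back at its rest position and the gripper was clear of everything. The mug, weight and whistle showed no change from the first picture.

**Disagreements:**
- The fingertips met the roller about 25 mm lower than the stated 25 mm tip distance implied, so I judged contact by feel.
- Up to about 4 N of sideways force showed during the presses. It was 1.1 to 1.4 N on average during the two holds.

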